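# Unlock the ratchet cam clamp and hold it on the third click

## Task

Pull the yellow lock clip straight up off its rail on the ratchet clamp, past its spring catch, and leave it in the round steel parts dish. Then take the clamp's lever by its red grip and swing it forward, away from its rest on the right, by exactly three clicks, never a fourth, which would crush the bracket in the clamp. The lever springs back if let go, so finish while still holding the red grip there on the third click.

Things in the scene. Friction and masses are not known exactly. Their poses are not given: they have to be found in the camera images.
- ratchet_clamp: grey base plate of the clamp, fixed to the table, about 190 x 150 x 10 mm; origin on its underside, on the vertical axis of the lever's hub; its x points away from the robot (turned up to 0.25 rad either way), z up. The clip's rail stands on it: a bar 12 mm thick, 32 mm long, its top 32 mm above the table; the lever arm passes above the rail
- clip_mid (a point): centre of the yellow lock clip: 24 mm along its x (points along the rail), 22 along y, 50 high, 0.05 kg; the upper 29 mm are a solid grip block, the rest two legs astride the rail; at the start its underside is 11 mm above the table. Spring balls in the rail hold it: lifting takes 7 to 10 N for the first 5 mm, then it is free. In place it blocks the lever before the first click
- dish: round open steel parts dish, loose, 95 mm across the rim and 28 mm high, floor 4 mm thick and about 75 mm across; origin at the centre of its underside, on the table
- lever_grip: upright red grip on the lever's end: a sleeve of 24 mm diameter, 36 mm high, spinning freely about its own axis; origin at its centre, 66 mm above the table, 145 mm from the hub axis. The arm lies 36 to 46 mm above the table. The return spring pulls 2.9 N at the grip at angle 0, rising evenly to 5.5 N at 1.1; from 0.08 rad before a tooth it takes 3 N more, fading to 3 N less 0.08 past it
- lever (a joint): lever angle: 0 at its rest stop, growing clockwise seen from above (the grip goes from the right, -y, past the front to the left), up to 1.7. At 0 the arm points from the hub along the base's -x turned 0.65 anticlockwise from above, to the robot's right. The teeth are 0.24 apart; the first is passed between 0.40 and 0.60, as the quadrant is set; a click's place is half-way between teeth
- quadrant: curved steel strip with five small teeth under the lever, 85 mm from the hub axis, set at a different angle each run and then fixed; origin on the hub axis, 10 mm above the table, z up; its -x axis points from the hub exactly to the third click's place (half-way from third to fourth tooth), where the arm must be; y grows onward to the fourth tooth
Mind the look-alikes: they are no part of the job. Of the things that look like the dish, the larger one is meant.

How it is judged:
By the outcome, as a careful person would: the job done as asked, in the order asked, and still so for the second after the job is handed in, while the arm keeps its last pose, push and grip.
It also fails if it takes over 67 s, if anything falls off the work surface, if the arm or the gripper's body presses on something with over 40 N, if the wrist force passes 120 N, or if a joint passes its speed limit or range.

## Robot

A 6-joint arm with a two-finger parallel gripper is mounted at the origin on a cart in front of the work surface, level with it; the furniture and walls round the work are solid. World frame = base frame: x ahead of the robot, y to its left, z up, the work surface at z = 0. Lengths are in mm, angles in degrees, forces in N, time in s.
With the tool pointing down it reaches from about 325 to 775 mm from the base axis. Payload 5.5 kg.
Tool frame: the origin (TCP) lies midway between the tips of the shut fingers; the grasp point (between the pads) lies 19 mm behind it; x points along the fingers, y is the direction in which the jaws open and shut, and the axes are right-handed (so a half turn about x gives the same grasp; the last joint's range is limited). The gripper opens to 88 mm and grips with 3 to 60 N. Pads are 20 mm wide; open, the fingers measure 115 mm over their backs; the gripper's body (75 mm by 178 mm) begins 61 mm behind the grasp point.
Start: joints at [62.47, 5.22, 70.514, -0, 104.267, -3.249], TCP at [246.742, 546.932, 222.631] pointing down, gripper open.
Joint ranges: [-164.24, 164.24], [-49.07, 125.15], [9.68, 141.18], [-86.29, 266.29], [3.28, 154.24], [-151.56, 151.56]. Speed limits (degrees/s): [147.25, 147.25, 172.46, 180, 180, 180].

## Interface

Orientations are given as [roll, pitch, yaw] about the fixed x, y, z axes, in that order (R = Rz(yaw) Ry(pitch) Rx(roll)).
In Python, from rig import * gives the robot as it stands.
- The arm moves only by the tool move_arm, never from a script. Its argument "targets" is one flat list of numbers, 4 for each row, row after row: the shift along the tool's x, y, z in cm, then the turn about the tool's x in degrees. In form: [tx, ty, tz, turn, tx, ty, tz, turn, ...]. A call has 1 to 20 rows; each row is the pose to reach, as a shift and turn from the pose commanded when the call began, along the tool's axes at that moment; what a row does not reach only later rows make up. A row lasts 1/12 s, in which the tool goes at most 41.7 mm and 7.16 degrees, less where a joint would pass 70% of its speed; a pose out of reach is approached as far as the arm can. A call with a gripper value outside its range is refused whole. "fingers" is the finger opening in cm, from 0 to 8.78, set as the call begins (left out, the last holds). The fingers move at their own pace and stop on an object; "force" is the grip in N (left out, the last holds). Time passes only in rows, so rows that repeat a pose let the fingers close. It gives the time, the measured TCP pose, the force and the opening at its end, in the units of the state.
- state(): the state, without advancing time (a new reading comes with each control period).
- read_camera(name): name is "side" or "top"; returns a dict with "img" (400x640x3 uint8, red, green, blue), "intrinsics" (3x3 intrinsics, pixels), "extrinsics" (4x4, takes a point from world to camera coordinates). Camera axes: x right, y down, z forward; pixel columns grow to the right and rows downward; lengths in mm; the calibration is good to about 2 mm. A picture is of the moment at which its call begins. There is no depth.
- job_done(): hands the job in, once; it reports no verdict.
The state is a dict: "t": time; "qpos": joint angles; "joint_vel": joint speeds; "effort": joint torques, N m; "tool_pos": TCP position; "eef_rot": TCP orientation; "ft_force": force on the tool from outside, world axes, zero at the start; "moment": the same for the moment, N m; "finger_gap": finger opening in mm.
Only numpy, scipy, OpenCV 4.12 (cv2) and the standard library are available. Lean on these libraries where they do the work, as an engineer would, in place of code of your own. Each camera call takes 0.05 s, during which the arm holds its last target.

## Working session

There is one attempt and no reset: what is moved stays moved. The work goes in short steps, Python scripts to look and compute and a tool call to move; the robot and the scene stay as the last step left them, time stands still between calls to the robot, and variables do not carry over. Pictures are saved under pics/ and viewed, and the job is handed in when it is done.

Besides the shell and the picture viewer there is one more tool, called after "Emit:" as name(argument=value, ...) on one line, values as JSON. move_arm: Moves the arm, as the interface text tells. Its arguments: {"type":"object","properties":{"targets":{"type":"array","items":{"type":"number"}},"fingers":{"type":"number"},"force":{"type":"number"}},"required":["targets"]}

```bash
ls; mkdir -p pics; python3 - <<'E'
from rig import *
import cv2,numpy as np
s=state()
for k in s: print(k,np.round(s[k],2))
for n in("side","top"):
    c=read_camera(n); cv2.imwrite(f"pics/{n}0.png",c["img"][:,:,::-1]); print(n,np.round(c["intrinsics"],1).tolist(),np.round(c["extrinsics"],3).tolist())
E
```

```text
pics
t 0.0
qpos [ 62.47   5.26  70.58   0.   104.27  -3.25]
joint_vel [ 0.09 -0.04  0.07  0.01  0.14 -0.11]
effort [-0.000e+00 -4.464e+01 -4.065e+01  7.000e-02  3.000e-02 -0.000e+00]
tool_pos [246.58 546.65 221.49]
eef_rot [ -93.44   89.89 -117.72]
ft_force [ 0.24 -0.43  0.29]
moment [ 0.01 -0.01 -0.05]
finger_gap 87.95
side [[389.5, 0.0, 320.9], [0.0, 389.5, 202.0], [0.0, 0.0, 1.0]] [[1.0, -0.002, -0.006, -519.12], [-0.006, -0.57, -0.821, 36.343], [-0.002, 0.822, -0.57, 933.035], [0.0, 0.0, 0.0, 1.0]]
top [[465.6, 0.0, 322.0], [0.0, 465.6, 203.9], [0.0, 0.0, 1.0]] [[0.391, -0.92, -0.004, -240.058], [-0.901, -0.382, -0.207, 495.351], [0.189, 0.084, -0.978, 959.961], [0.0, 0.0, 0.0, 1.0]]
```

View pics/side0.png

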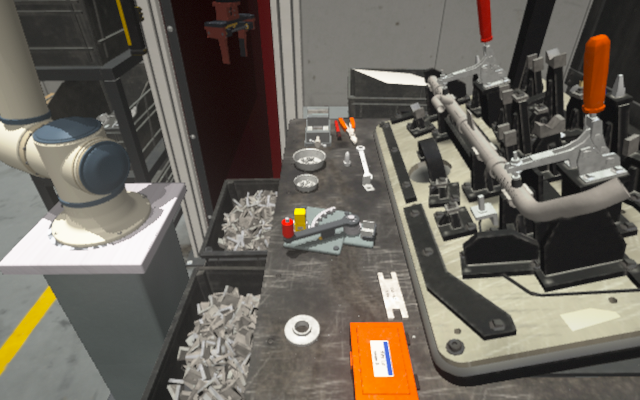

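View pics/top0.png

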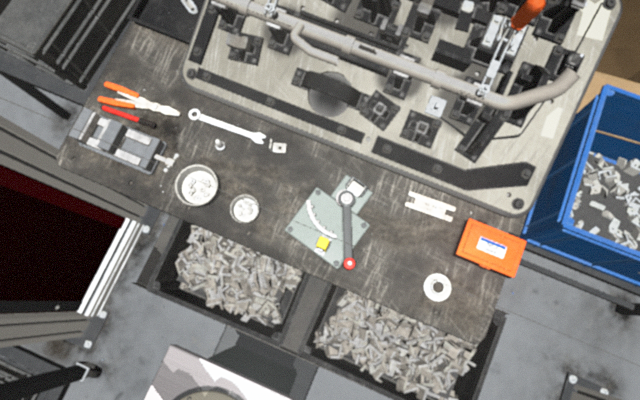

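```bash
cat > h.py <<'E'
import numpy as np,cv2,sys
from rig import *
def ray(c,u,v):
    K=np.array(c["intrinsics"]);E=np.array(c["extrinsics"]);R=E[:3,:3];t=E[:3,3]
    return -R.T@t, R.T@np.linalg.inv(K)@np.array([u,v,1.])
def at_z(c,u,v,z):
    o,d=ray(c,u,v); return o+d*(z-o[2])/d[2]
def proj(c,p):
    E=np.array(c["extrinsics"]);q=E[:3,:3]@np.array(p,float)+E[:3,3];q=np.array(c["intrinsics"])@q;return q[:2]/q[2]
def tri(c1,p1,c2,p2):
    o1,d1=ray(c1,*p1);o2,d2=ray(c2,*p2);d1/=np.linalg.norm(d1);d2/=np.linalg.norm(d2)
    s=np.linalg.lstsq(np.c_[d1,-d2],o2-o1,rcond=None)[0]
    a=o1+s[0]*d1;b=o2+s[1]*d2;return (a+b)/2,np.linalg.norm(a-b)
def crop(c,x0,y0,x1,y1,name,k):
    im=c["img"][y0:y1,x0:x1,::-1];cv2.imwrite(name,cv2.resize(im,None,fx=k,fy=k,interpolation=cv2.INTER_CUBIC))
E
python3 - <<'E'
from h import *
c=read_camera("side");crop(c,270,195,390,265,"pics/s1.png",6.5)
crop(c,280,135,380,200,"pics/s2.png",6)
c=read_camera("top");crop(c,280,165,380,280,"pics/t1.png",5)
crop(c,165,155,275,230,"pics/t2.png",6)
E
```

```text
(no output)
```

View pics/s1.png

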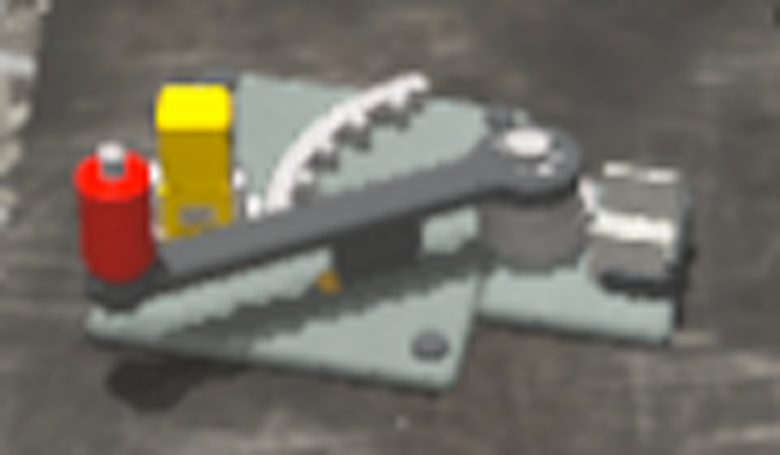

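View pics/t1.png

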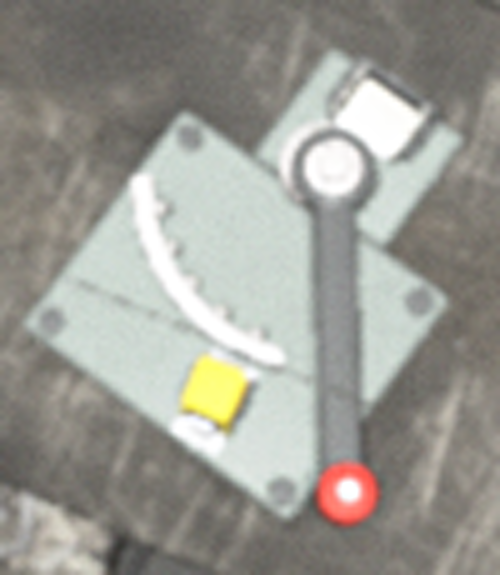

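View pics/s2.png

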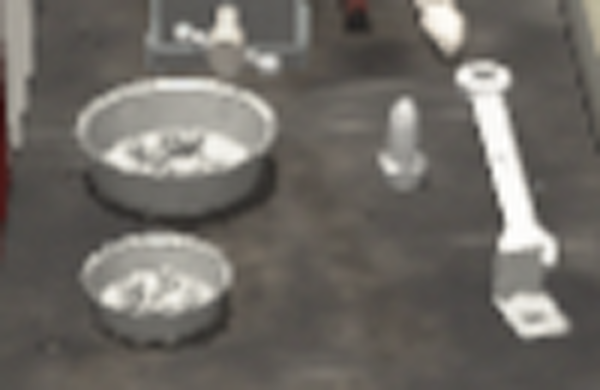

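View pics/t2.png

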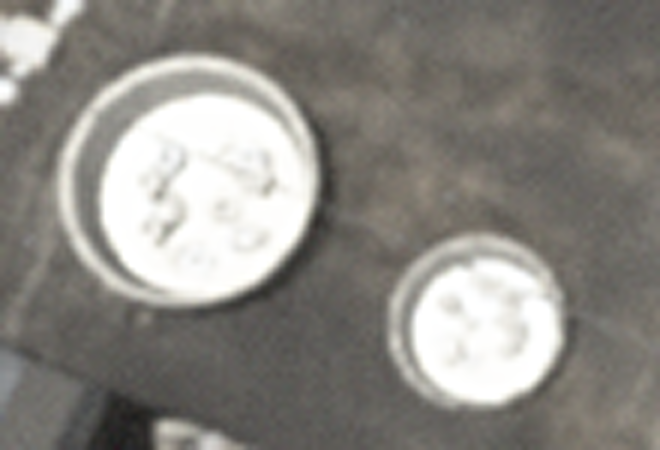

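```bash
python3 - <<'E'
from h import *
s=read_camera("side");t=read_camera("top")
S=lambda x,y,x0,y0,k:(x0+(x+.5)/k-.5,y0+(y+.5)/k-.5)
clip=S(216,390,280,165,5);clips=S(194,105,270,195,6.5)
print("clip",tri(t,clip,s,clips),at_z(t,*clip,61),at_z(s,*clips,61))
g=S(348,491,280,165,5);gs=S(114,163,270,195,6.5)
print("grip",tri(t,g,s,gs),at_z(t,*g,84),at_z(s,*gs,84))
h=S(333,167,280,165,5);hs=S(526,140,270,195,6.5)
print("hub",tri(t,h,s,hs),at_z(t,*h,50),at_z(s,*hs,50))
d=S(190,180,165,155,6);ds=S(177,133,280,135,6)
print("dish",tri(t,d,s,ds),at_z(t,*d,28),at_z(s,*ds,28))
d=S(477,322,165,155,6)
print("small",at_z(t,*d,20))
print("dish rim pts",[at_z(t,*S(x,y,165,155,6),28).round(1) for x,y in((60,180),(320,180),(190,55),(190,305))])
for x,y in((187,112),(28,325),(290,520),(447,303),(335,50),(462,140)): print("base",at_z(t,*S(x,y,280,165,5),10).round(1))
for x,y in((140,180),(160,205),(176,246),(200,283),(225,312),(260,335),(280,357)): print("quad",at_z(t,*S(x,y,280,165,5),18).round(1))
crop(t,310,225,340,260,"pics/t3.png",16)
crop(s,285,200,315,240,"pics/s3.png",14)
crop(t,300,195,345,245,"pics/t4.png",12)
crop(s,305,200,345,240,"pics/s4.png",14)
E
```

```text
clip (array([472.23884954, -62.58571893,  60.94876385]), np.float64(1.2718466499280487)) [471.60081489 -62.69253111  61.        ] [472.85955136 -62.44993209  61.        ]
grip (array([ 451.86408461, -129.63186429,   87.98317009]), np.float64(0.8761369194299449)) [ 451.81967736 -129.78109767   84.        ] [ 451.70194947 -124.27529845   84.        ]
hub (array([582.95586633, -70.9830735 ,  51.75583301]), np.float64(1.2396895831008745)) [582.71964975 -70.96325519  50.        ] [583.79047514 -68.40822108  50.        ]
dish (array([485.55426236, 253.06706097,  24.22827157]), np.float64(0.2743078796022801)) [484.94630983 251.68482015  28.        ] [485.93912228 246.06883637  28.        ]
small [478.65013527 131.73290606  20.        ]
dish rim pts [array([466. , 296.5,  28. ]), array([503.9, 206.8,  28. ]), array([528.7, 273.2,  28. ]), array([442. , 230.6,  28. ])]
base [589.6   1.8  10. ]
base [471.5  28.8  10. ]
base [ 437.3 -112.5   10. ]
base [ 553.9 -140.1   10. ]
base [643.  -49.2  10. ]
base [ 626.3 -118.5   10. ]
quad [550.6   8.   18. ]
quad [543.5  -4.8  18. ]
quad [529.1 -18.8  18. ]
quad [517.9 -35.2  18. ]
quad [510.2 -50.6  18. ]
quad [506.7 -68.9  18. ]
quad [501.1 -80.8  18. ]
```

View pics/t3.png

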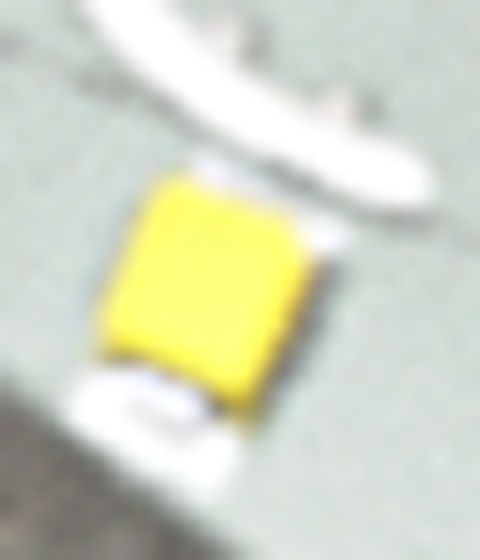

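View pics/s3.png

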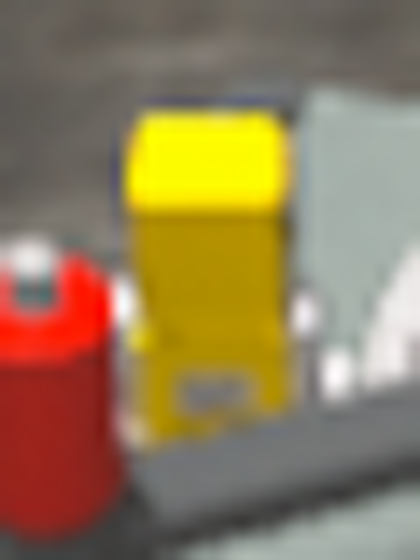

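View pics/t4.png

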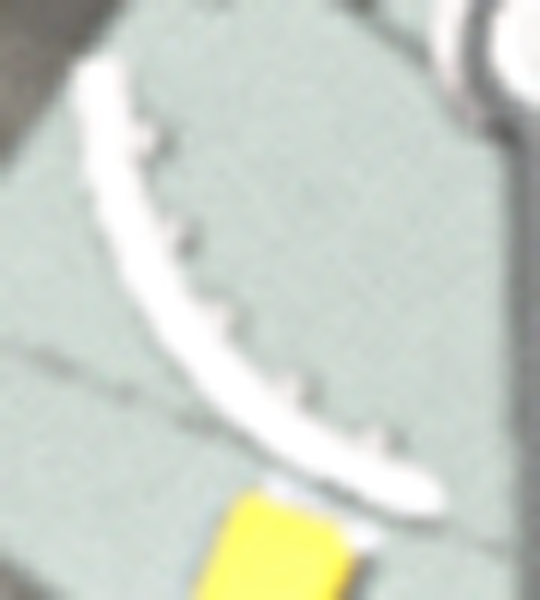

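View pics/s4.png

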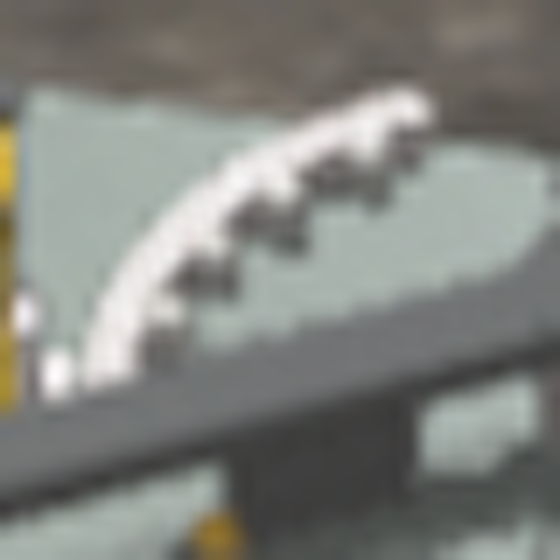

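```bash
python3 - <<'E'
from h import *
s=read_camera("side");t=read_camera("top")
S=lambda x,y,x0,y0,k:(x0+(x+.5)/k-.5,y0+(y+.5)/k-.5)
P=[at_z(t,*S(x,y,310,225,16),61) for x,y in ((165,180),(318,240),(250,410),(100,350))]
for p in P: print(p.round(1))
P=np.array(P);print("c",P.mean(0)); 
for i in range(4):
    d=P[(i+1)%4]-P[i];print(np.linalg.norm(d).round(1),np.arctan2(d[1],d[0]).round(3))
hub=np.array([583,-70.5])
yb=-0.231
a0=np.pi+yb+0.65
for z in(10,14,18,22):
    out=[]
    for x,y in((380,440),(293,388),(222,318),(185,235),(150,135)):
        p=at_z(t,*S(x,y,300,195,12),z)[:2]-hub
        a=np.arctan2(p[1],p[0])%(2*np.pi); out.append((round(a0-a,3),round(np.hypot(*p),1)))
    print(z,out)
    for x,y in((100,75),(110,175),(170,310),(260,420),(430,495)):
        p=at_z(t,*S(x,y,300,195,12),z)[:2]-hub; print("   strip",np.hypot(*p).round(1))
# project model
im=cv2.resize(t["img"][165:280,280:380,::-1],None,fx=5,fy=5,interpolation=cv2.INTER_CUBIC)
E
```

```text
[482.5 -51.3  61. ]
[483.1 -73.   61. ]
[458.8 -73.5  61. ]
[458.4 -52.2  61. ]
c [470.69959683 -62.49542037  61.        ]
21.8 -1.546
24.3 -3.121
21.3 1.591
24.2 0.04
10 [(np.float64(0.46), np.float64(74.7)), (np.float64(0.714), np.float64(75.2)), (np.float64(0.963), np.float64(75.9)), (np.float64(1.192), np.float64(74.2)), (np.float64(1.463), np.float64(75.7))]
   strip 84.6
   strip 84.4
   strip 83.1
   strip 83.8
   strip 81.1
14 [(np.float64(0.458), np.float64(75.3)), (np.float64(0.708), np.float64(75.7)), (np.float64(0.955), np.float64(76.2)), (np.float64(1.183), np.float64(74.4)), (np.float64(1.452), np.float64(75.7))]
   strip 84.5
   strip 84.4
   strip 83.4
   strip 84.2
   strip 81.6
18 [(np.float64(0.455), np.float64(75.8)), (np.float64(0.703), np.float64(76.2)), (np.float64(0.947), np.float64(76.6)), (np.float64(1.173), np.float64(74.7)), (np.float64(1.441), np.float64(75.7))]
   strip 84.3
   strip 84.4
   strip 83.7
   strip 84.7
   strip 82.2
22 [(np.float64(0.453), np.float64(76.4)), (np.float64(0.698), np.float64(76.7)), (np.float64(0.94), np.float64(77.0)), (np.float64(1.163), np.float64(74.9)), (np.float64(1.43), np.float64(75.8))]
   strip 84.2
   strip 84.5
   strip 84.0
   strip 85.1
   strip 82.8
```

```bash
cat >> h.py <<'E'
from scipy.spatial.transform import Rotation as Ro
def R(): return Ro.from_euler('xyz',state()["eef_rot"],degrees=True).as_matrix()
def to(p,yaw_y=None):
    """shift in tool cm to world p; yaw_y: wanted direction angle (deg) of tool y"""
    s=state();r=R();d=r.T@(np.array(p,float)-s["tool_pos"])/10
    print("t",round(s["t"],2),"tcp",np.round(s["tool_pos"],1),"shift cm",d.round(2),"q6",round(s["qpos"][5],1),"F",np.round(s["ft_force"],1),"gap",round(s["finger_gap"],1))
    if yaw_y is not None:
        w=r.T@np.array([np.cos(np.radians(yaw_y)),np.sin(np.radians(yaw_y)),0]);print("turn",np.degrees(np.arctan2(w[2],w[1])).round(2))
E
python3 - <<'E'
from h import *
print(R().round(3))
to([471.5,-62.5,200],91.5);to([471.5,-62.5,200],-88.5)
E
```

```text
[[-0.     0.411  0.912]
 [-0.     0.912 -0.411]
 [-1.    -0.    -0.   ]]
t 0.4 tcp [246.7 546.9 222.5] shift cm [  2.26 -46.31  45.55] q6 -3.2 F [-0.  -1.4 -0.7] gap 87.6
turn -25.78
t 0.4 tcp [246.7 546.9 222.5] shift cm [  2.26 -46.31  45.55] q6 -3.2 F [-0.  -1.4 -0.7] gap 87.6
turn 154.22
```

Emit:
move_arm(targets=[0.02, -0.46, 0.46, -0.3, 0.07, -1.4, 1.37, -0.8, 0.15, -3.2, 3.2, -1.8, 0.26, -5.6, 5.5, -3.1, 0.4, -8.3, 8.2, -4.6, 0.5, -11.1, 10.9, -6.2, 0.66, -13.9, 13.7, -7.7, 0.8, -16.7, 16.4, -9.3, 0.9, -19.4, 19.1, -10.8, 1.06, -22.2, 21.9, -12.4, 1.2, -25, 24.6, -13.9, 1.3, -27.8, 27.3, -15.5, 1.45, -30.6, 30.1, -17, 1.6, -33.3, 32.8, -18.6, 1.7, -36.1, 35.5, -20.1, 1.85, -38.9, 38.3, -21.7, 2, -41.7, 41, -23.2, 2.1, -44, 43.3, -24.5, 2.2, -45.4, 44.6, -25.3, 2.2, -46.3, 45.5, -25.8], fingers=4.4, force=30)

```text
t: 2.07
tool_pos: [471.0, -64.9, 200.1]
eef_rot: [-147.4, 90.0, -146.0]
ft_force: [-0.0, 0.1, 0.4]
finger_gap: 43.8
```

```bash
python3 - <<'E'
from h import *
to([471.5,-62.5,31],91.5)
t=read_camera("top");crop(t,250,140,410,280,"pics/t5.png",4)
E
```

```text
t 2.07 tcp [471.  -64.9 200.1] shift cm [16.91  0.25  0.07] q6 -103.3 F [-0.   0.1  0.4] gap 43.8
turn -0.09
```

View pics/t5.png

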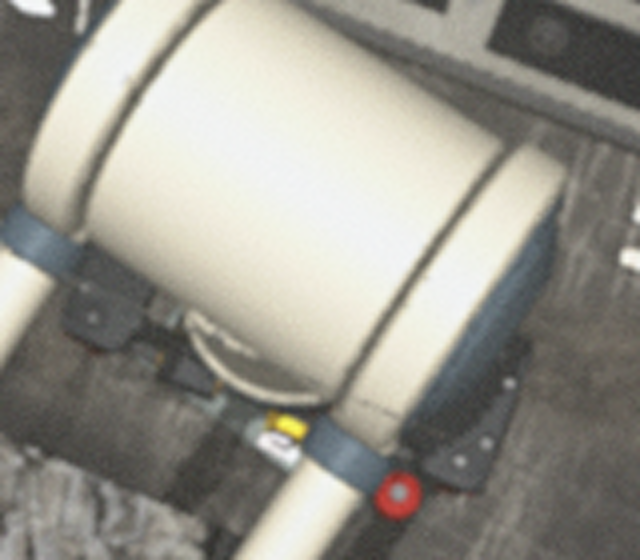

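Emit:
move_arm(targets=[0.5, 0.05, 0, 0, 2, 0.1, 0.05, 0, 4, 0.2, 0.07, 0, 6.5, 0.2, 0.07, 0, 9, 0.2, 0.07, 0, 11, 0.2, 0.07, 0, 11.8, 0.2, 0.07, 0, 12, 0.2, 0.07, 0, 12, 0.2, 0.07, 0, 12, 0.2, 0.07, 0])

```text
t: 2.95
tool_pos: [472.4, -59.9, 82.2]
eef_rot: [-10.7, 89.9, -9.1]
ft_force: [0.2, -1.3, -0.1]
finger_gap: 44.0
```

```bash
python3 - <<'E'
from h import *
to([471.5,-62.5,31],91.5)
t=read_camera("side");crop(t,250,100,400,260,"pics/s5.png",4)
t=read_camera("top");crop(t,300,200,380,280,"pics/t6.png",7)
E
```

```text
t 2.95 tcp [472.4 -59.9  82.2] shift cm [ 5.12 -0.25 -0.11] q6 -102.9 F [ 0.2 -1.3 -0.1] gap 44.0
turn 0.05
```

View pics/s5.png

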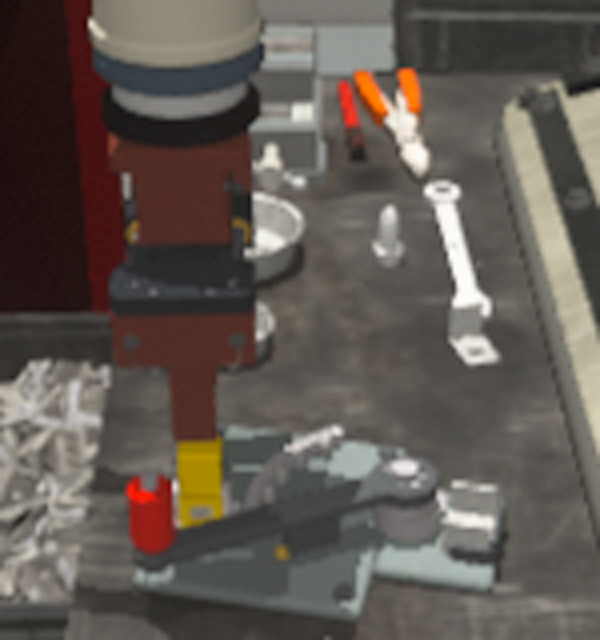

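Emit:
move_arm(targets=[0.5, -0.1, 0, 0, 1.5, -0.2, -0.02, 0, 2.8, -0.2, -0.02, 0, 4, -0.2, -0.02, 0, 4.7, -0.2, -0.02, 0, 4.95, -0.2, -0.02, 0, 4.95, -0.2, -0.02, 0, 4.95, -0.2, -0.02, 0, 4.95, -0.2, -0.02, 0])

```text
t: 3.8
tool_pos: [472.0, -62.3, 31.7]
eef_rot: [-13.8, 89.9, -12.3]
ft_force: [-0.7, -1.0, 0.8]
finger_gap: 43.7
```

```bash
python3 - <<'E'
from h import *
to([471.5,-62.5,31],91.5)
t=read_camera("side");crop(t,250,160,400,260,"pics/s6.png",5)
E
```

```text
t 3.8 tcp [472.  -62.3  31.7] shift cm [ 0.07 -0.02 -0.05] q6 -103.1 F [-0.7 -1.   0.8] gap 43.7
turn 0.02
```

View pics/s6.png

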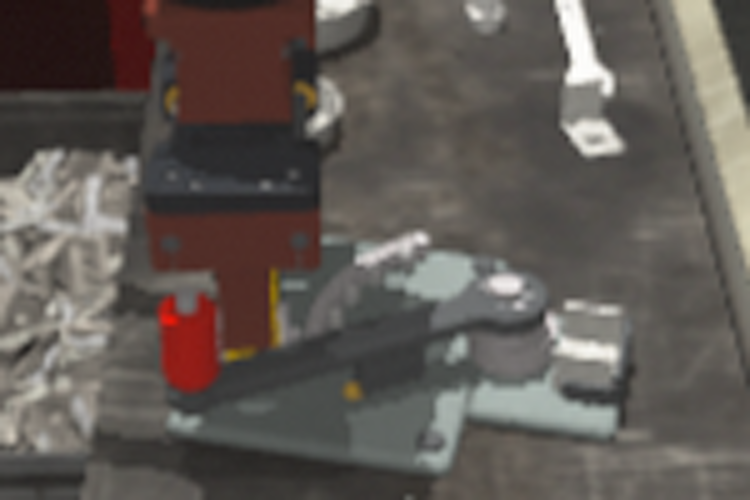

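Emit:
move_arm(targets=[0, 0, 0, 0, 0, 0, 0, 0, 0, 0, 0, 0, 0, 0, 0, 0, 0, 0, 0, 0, 0, 0, 0, 0], fingers=1.0, force=35)

```text
t: 4.35
tool_pos: [471.7, -61.1, 31.5]
eef_rot: [79.2, 89.9, 80.8]
ft_force: [-1.0, 5.1, 2.3]
finger_gap: 22.0
```

Emit:
move_arm(targets=[-0.1, 0.1, 0, 0, -0.2, 0.1, 0, 0, -0.3, 0.1, 0, 0, -0.4, 0.1, 0, 0, -0.55, 0.1, 0, 0, -0.75, 0.1, 0, 0, -1.1, 0.1, 0, 0, -1.6, 0.1, 0, 0, -2.4, 0.1, 0, 0, -3.4, 0.1, 0, 0, -4.6, 0.1, 0, 0, -6, 0.1, 0, 0, -7.2, 0.1, 0, 0, -7.8, 0.1, 0, 0, -8, 0.1, 0, 0, -8, 0.1, 0, 0, -8, 0.1, 0, 0])

```text
t: 5.77
tool_pos: [471.4, -61.2, 110.8]
eef_rot: [-178.7, 90.0, -177.2]
ft_force: [0.1, -0.2, -1.0]
finger_gap: 21.5
```

```bash
python3 - <<'E'
from h import *
to([485.3,250.5,90],91.5);print(R().round(3))
t=read_camera("side");crop(t,250,100,400,260,"pics/s7.png",4)
E
```

```text
t 5.77 tcp [471.4 -61.2 110.8] shift cm [ 2.08 31.13  2.21] q6 -103.0 F [ 0.1 -0.2 -1. ] gap 21.5
turn 0.01
[[-0.    -0.026  1.   ]
 [-0.     1.     0.026]
 [-1.    -0.    -0.   ]]
```

View pics/s7.png

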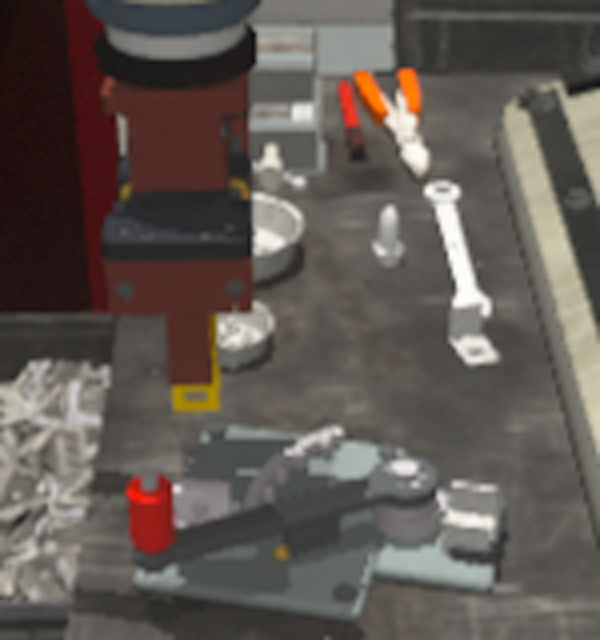

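Emit:
move_arm(targets=[0, 0.5, 0.03, 0, 0, 2, 0.14, 0, 0, 4.5, 0.3, 0, 0, 7.5, 0.5, 0, 0, 11, 0.8, 0, 0, 14.5, 1, 0, 0, 18, 1.3, 0, 0, 21.5, 1.5, 0, 0, 25, 1.8, 0, 0, 28, 2, 0, 0, 30, 2.15, 0, 0, 30.9, 2.2, 0, 0, 31.1, 2.2, 0, 0, 31.1, 2.2, 0, 0, 31.1, 2.2, 0, 0, 31.1, 2.2, 0])

```text
t: 7.15
tool_pos: [485.5, 249.0, 111.1]
eef_rot: [-93.9, 90.0, -92.5]
ft_force: [-0.3, -0.1, -0.8]
finger_gap: 21.7
```

```bash
python3 - <<'E'
from h import *
to([485.3,250.5,27],91.5)
t=read_camera("side");crop(t,240,60,390,220,"pics/s8.png",4)
E
```

```text
t 7.15 tcp [485.5 249.  111.1] shift cm [ 8.41  0.15 -0.01] q6 -67.8 F [-0.3 -0.1 -0.8] gap 21.7
turn -0.07
```

View pics/s8.png

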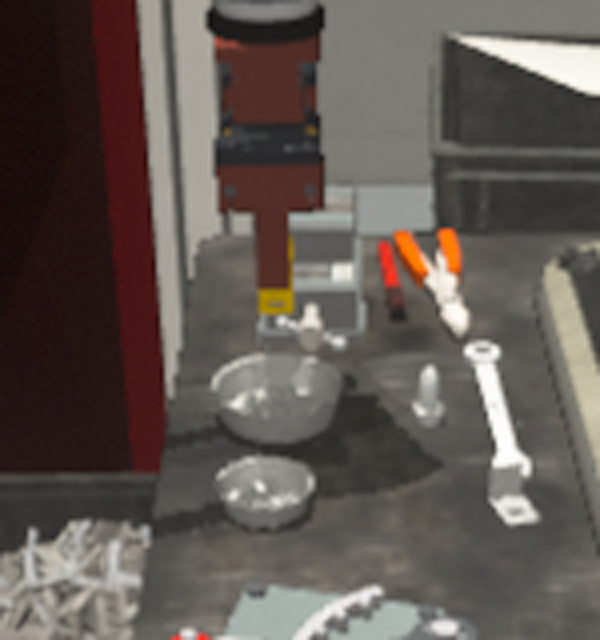

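Emit:
move_arm(targets=[0.4, 0, 0, 0, 1.5, 0, 0, 0, 3, 0, 0, 0, 4.7, 0, 0, 0, 6.3, 0, 0, 0, 7.4, 0, 0, 0, 8, 0, 0, 0, 8.3, 0, 0, 0, 8.3, 0, 0, 0, 8.3, 0, 0, 0, 8.3, 0, 0, 0])

```text
t: 8.12
tool_pos: [486.0, 250.6, 29.3]
eef_rot: [22.7, 89.9, 24.2]
ft_force: [0.1, 0.7, -0.3]
finger_gap: 21.6
```

```bash
python3 - <<'E'
from h import *
to([485.3,250.5,27],91.5)
t=read_camera("side");crop(t,240,100,390,200,"pics/s9.png",5)
E
```

```text
t 8.12 tcp [486.  250.6  29.3] shift cm [ 0.23 -0.   -0.07] q6 -67.8 F [ 0.1  0.7 -0.3] gap 21.6
turn 0.02
```

View pics/s9.png

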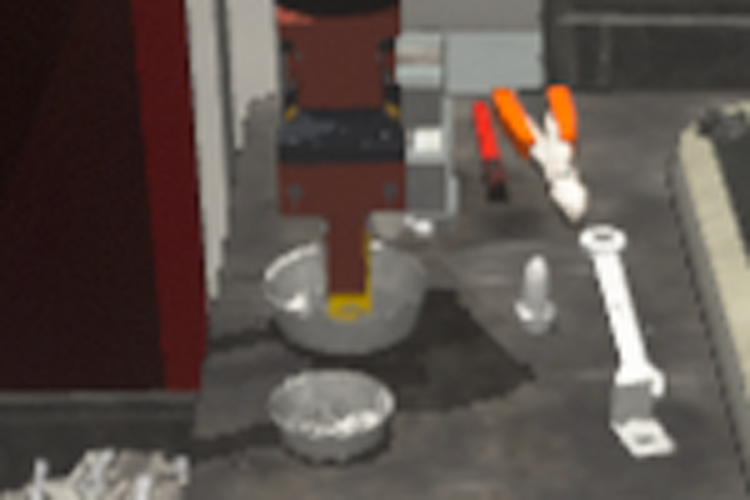

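Emit:
move_arm(targets=[0.15, 0, 0, 0, 0.25, 0, 0, 0, 0.25, 0, 0, 0, 0.25, 0, 0, 0])

```text
t: 8.5
tool_pos: [485.3, 250.3, 25.6]
eef_rot: [-169.9, 90.0, -168.4]
ft_force: [-0.3, -0.0, -0.3]
finger_gap: 22.0
```

Emit:
move_arm(targets=[0, 0, 0, 0, 0, 0, 0, 0, 0, 0, 0, 0, 0, 0, 0, 0, 0, 0, 0, 0], fingers=3.6)

```text
t: 8.92
tool_pos: [485.4, 250.3, 25.7]
eef_rot: [7.0, 90.0, 8.5]
ft_force: [-0.6, -0.1, -0.2]
finger_gap: 35.8
```

Emit:
move_arm(targets=[-0.4, 0, 0, 0, -1.2, 0, 0, 0, -2.5, 0, 0, 0, -4.5, 0, 0, 0, -7, 0, 0, 0, -9.5, 0, 0, 0, -11, 0, 0, 0, -11.5, 0, 0, 0])

```text
t: 9.58
tool_pos: [486.8, 250.9, 146.0]
eef_rot: [22.1, 89.6, 23.7]
ft_force: [-0.5, 0.8, -0.6]
finger_gap: 36.4
```

```bash
python3 - <<'E'
from h import *
to([485.3,250.5,27],91.5);print(np.round(state()["qpos"],1))
t=read_camera("side");crop(t,240,100,390,200,"pics/s10.png",5)
E
```

```text
t 9.58 tcp [486.8 250.9 146. ] shift cm [11.9  -0.07 -0.23] q6 -67.8 F [-0.5  0.8 -0.6] gap 36.4
turn 0.02
[ 23.7  -3.3  86.9  -0.   96.  -67.8]
```

View pics/s10.png

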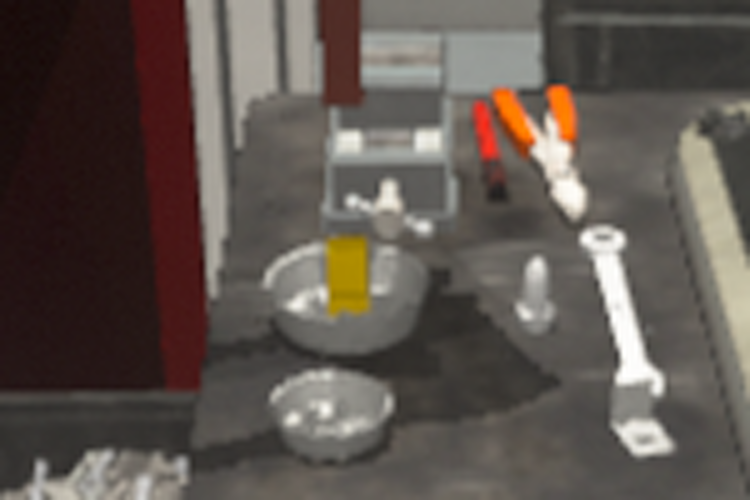

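```bash
python3 - <<'E'
from h import *
to([451,-129,145],91.5)
E
```

```text
t 9.63 tcp [486.6 250.9 145.1] shift cm [ -0.11 -37.88  -4.57] q6 -67.8 F [-0.3 -1.1  0.5] gap 35.7
turn 0.02
```

Emit:
move_arm(targets=[0, -0.5, -0.05, 0, 0, -2, -0.2, 0, 0, -4.5, -0.5, 0, 0, -7.7, -0.9, 0, 0, -11.2, -1.3, 0, 0, -14.7, -1.7, 0, 0, -18.2, -2.1, 0, 0, -21.7, -2.5, 0, 0, -25.2, -3, 0, 0, -28.7, -3.4, 0, 0, -32, -3.8, 0, 0, -35, -4.2, 0, 0, -37, -4.4, 0, 0, -37.7, -4.5, 0, 0, -37.9, -4.5, 0, 0, -37.9, -4.5, 0, 0, -37.9, -4.5, 0, 0, -37.9, -4.5, 0], fingers=5.0)

```text
t: 11.13
tool_pos: [450.5, -128.6, 140.4]
eef_rot: [120.4, 90.0, 122.1]
ft_force: [-0.8, 0.2, -0.2]
finger_gap: 49.9
```

```bash
python3 - <<'E'
from h import *
to([451,-129,52],91.5)
t=read_camera("side");crop(t,240,120,390,280,"pics/s11.png",4)
t=read_camera("top");crop(t,280,165,400,285,"pics/t11.png",5)
E
```

```text
t 11.13 tcp [ 450.5 -128.6  140.4] shift cm [ 8.84 -0.04  0.05] q6 -111.7 F [-0.8  0.2 -0.2] gap 49.9
turn 0.11
```

View pics/s11.png

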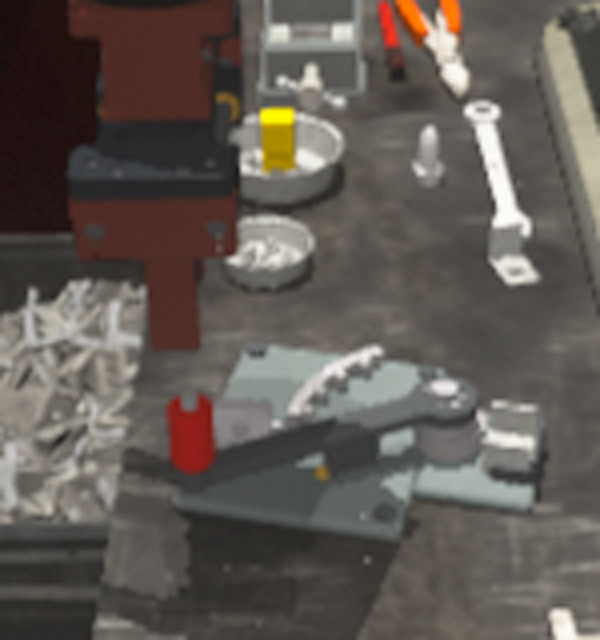

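View pics/t11.png

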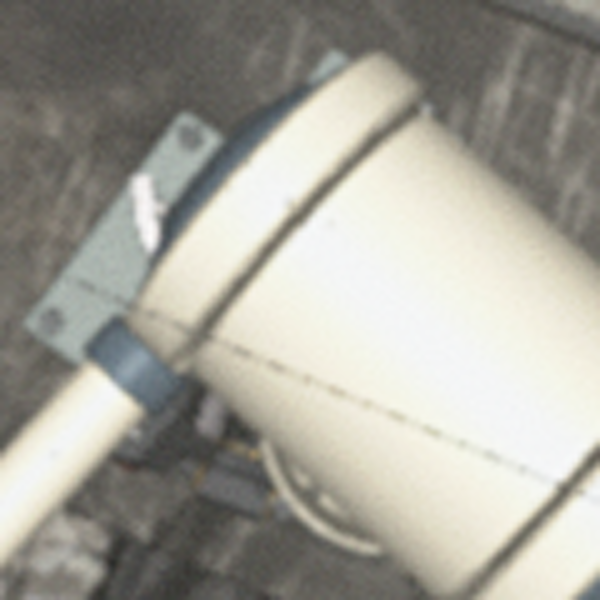

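Emit:
move_arm(targets=[0.4, 0, 0.05, 0, 1.5, 0, 0.05, 0, 3, 0, 0.05, 0, 4.7, 0, 0.05, 0, 6.3, 0, 0.05, 0, 7.6, 0, 0.05, 0, 8.4, 0, 0.05, 0, 8.75, 0, 0.05, 0, 8.75, 0, 0.05, 0, 8.75, 0, 0.05, 0])

```text
t: 12.07
tool_pos: [451.2, -129.8, 53.6]
eef_rot: [-19.8, 90.0, -18.3]
ft_force: [-0.2, -0.5, -0.2]
finger_gap: 49.8
```

```bash
python3 - <<'E'
from h import *
to([451,-129,52],91.5)
t=read_camera("side");crop(t,240,180,390,280,"pics/s12.png",5)
E
```

```text
t 12.07 tcp [ 451.2 -129.8   53.6] shift cm [ 0.16  0.08 -0.01] q6 -111.7 F [-0.2 -0.5 -0.2] gap 49.8
turn 0.02
```

View pics/s12.png

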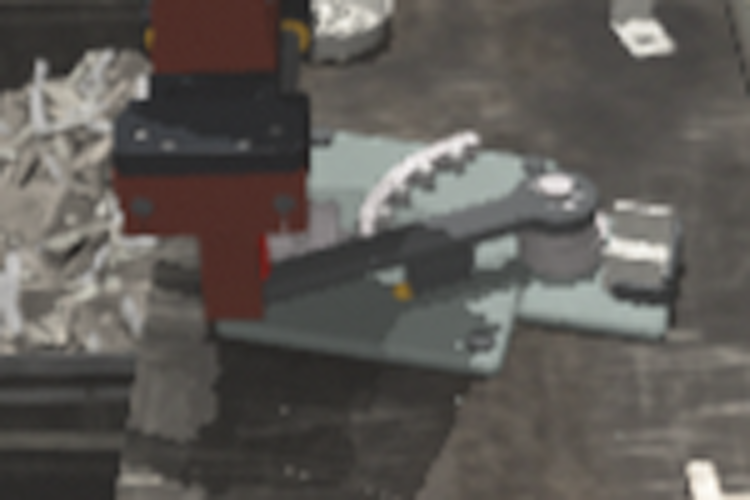

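Emit:
move_arm(targets=[0, 0, 0, 0, 0, 0, 0, 0, 0, 0, 0, 0, 0, 0, 0, 0, 0, 0, 0, 0, 0, 0, 0, 0, 0, 0, 0, 0], fingers=1.0, force=40)

```text
t: 12.7
tool_pos: [451.0, -129.2, 53.4]
eef_rot: [75.7, 89.9, 77.3]
ft_force: [-1.0, 4.3, 3.6]
finger_gap: 22.8
```

```bash
python3 - <<'E'
from h import *
to([451,-129,52],91.5)
hub=np.array([583,-70.7])
p=np.array(state()["tool_pos"][:2])
d=p-hub;r=np.hypot(*d);a=np.arctan2(d[1],d[0])%(2*np.pi);print("r",r,"a-pi",a-np.pi)
r_=R()
for th in np.arange(0.1,1.11,0.05):
    b=a-th;q=hub+r*np.array([np.cos(b),np.sin(b)])
    v=r_.T@np.array([q[0]-p[0],q[1]-p[1],0])/10;print(round(th,2),v.round(2),q.round(1))
E
```

```text
t 12.7 tcp [ 451.  -129.2   53.4] shift cm [0.14 0.02 0.  ] q6 -111.7 F [-1.   4.3  3.6] gap 22.8
turn 0.04
r 144.43790917378 a-pi 0.4173555944088405
0.1 [ 0.    1.36 -0.48] [ 445.8 -115.8]
0.15 [ 0.    2.06 -0.67] [ 443.7 -108.9]
0.2 [ 0.    2.76 -0.83] [ 442.  -101.8]
0.25 [ 0.    3.48 -0.94] [440.6 -94.8]
0.3 [ 0.    4.19 -1.03] [439.6 -87.6]
0.35 [ 0.    4.91 -1.08] [438.9 -80.4]
0.4 [ 0.01  5.64 -1.09] [438.6 -73.2]
0.45 [ 0.01  6.36 -1.06] [438.6 -66. ]
0.5 [ 0.01  7.08 -1.  ] [439.1 -58.8]
0.55 [ 0.01  7.79 -0.9 ] [439.8 -51.6]
0.6 [ 0.01  8.5  -0.77] [441.  -44.5]
0.65 [ 0.01  9.2  -0.6 ] [442.5 -37.4]
0.7 [ 0.01  9.9  -0.4 ] [444.3 -30.4]
0.75 [ 1.000e-02  1.058e+01 -1.600e-01] [446.5 -23.5]
0.8 [1.000e-02 1.125e+01 1.100e-01] [449.  -16.8]
0.85 [1.00e-02 1.19e+01 4.10e-01] [451.9 -10.1]
0.9 [1.000e-02 1.254e+01 7.500e-01] [455.1  -3.7]
0.95 [1.000e-02 1.316e+01 1.120e+00] [458.6   2.6]
1.0 [1.000e-02 1.377e+01 1.510e+00] [462.4   8.8]
1.05 [1.000e-02 1.435e+01 1.940e+00] [466.5  14.7]
1.1 [1.000e-02 1.491e+01 2.400e+00] [470.9  20.4]
```

Emit:
move_arm(targets=[0, 0.33, -0.13, 0, 0, 0.68, -0.25, 0, 0, 1.36, -0.48, 0, 0, 2.06, -0.67, 0, 0, 2.76, -0.83, 0, 0, 3.48, -0.94, 0, 0, 4.19, -1.03, 0, 0, 4.91, -1.08, 0, 0, 4.91, -1.08, 0, 0, 4.91, -1.08, 0, 0, 4.91, -1.08, 0])

```text
t: 13.62
tool_pos: [438.8, -81.1, 53.4]
eef_rot: [-81.8, 90.0, -80.3]
ft_force: [1.2, -3.9, 4.5]
finger_gap: 23.2
```

```bash
cat >> h.py <<'E'
def lev(a0=0.4174):
    s=state();hub=np.array([583,-70.7]);p=np.array(s["tool_pos"][:2]);d=p-hub;r=np.hypot(*d);a=np.arctan2(d[1],d[0])%(2*np.pi)
    F=np.array(s["ft_force"][:2]);tg=np.array([np.sin(a),-np.cos(a)]);print("lever",round(np.pi+a0-a,3),"r",round(r,1),"F tang",round(F@tg,1),"rad",round(F@d/r,1),"t",s["t"],"gap",s["finger_gap"])
    A0=np.pi+a0;r_=R()
    for th in np.arange(0.3,1.11,0.05):
        b=A0-th;q=hub+144.6*np.array([np.cos(b),np.sin(b)]);print(round(th,2),(r_.T@np.array([q[0]-p[0],q[1]-p[1],0])/10).round(2)[1:],end="; ")
E
python3 - <<'E'
from h import *
lev()
t=read_camera("side");crop(t,240,180,390,280,"pics/s13.png",5)
E
```

```text
lever 0.346 r 144.6 F tang -3.9 rad -0.9 t 13.6167 gap 23.189951993075315
0.3 [-0.66  0.04]; 0.35 [ 0.06 -0.01]; 0.4 [ 0.79 -0.02]; 0.45 [1.51 0.01]; 0.5 [2.23 0.07]; 0.55 [2.94 0.16]; 0.6 [3.66 0.3 ]; 0.65 [4.36 0.46]; 0.7 [5.05 0.67]; 0.75 [5.74 0.9 ]; 0.8 [6.41 1.18]; 0.85 [7.06 1.48]; 0.9 [7.7  1.82]; 0.95 [8.32 2.18]; 1.0 [8.93 2.58]; 1.05 [9.51 3.01]; 1.1 [10.07  3.47];
```

View pics/s13.png

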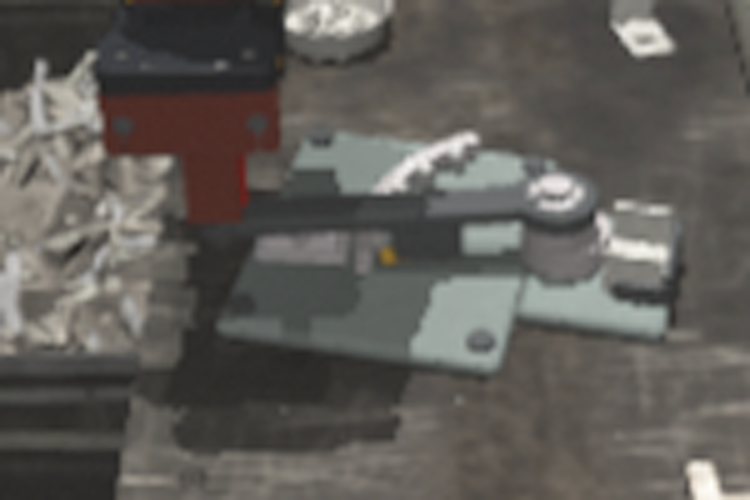

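Emit:
move_arm(targets=[0, 0.3, -0.01, 0, 0, 0.79, -0.02, 0, 0, 0.79, -0.02, 0, 0, 0.79, -0.02, 0])

```text
t: 14.0
tool_pos: [438.5, -73.8, 53.4]
eef_rot: [-82.8, 89.9, -81.3]
ft_force: [2.0, -5.7, 3.6]
finger_gap: 23.0
```

Emit:
move_arm(targets=[0, 0.3, 0.01, 0, 0, 0.6, 0.02, 0, 0, 0.6, 0.02, 0, 0, 0.6, 0.02, 0])

```text
t: 14.33
tool_pos: [438.4, -67.0, 53.4]
eef_rot: [-14.0, 90.0, -12.5]
ft_force: [0.7, -4.2, 5.1]
finger_gap: 23.3
```

```bash
python3 - <<'E'
from h import *
lev()
E
```

```text
lever 0.443 r 144.6 F tang -4.2 rad -0.8 t 14.3333 gap 23.33702227695865
0.3 [-2.07  0.04]; 0.35 [-1.34 -0.01]; 0.4 [-0.62 -0.02]; 0.45 [0.1  0.01]; 0.5 [0.82 0.07]; 0.55 [1.54 0.16]; 0.6 [2.25 0.3 ]; 0.65 [2.95 0.46]; 0.7 [3.65 0.67]; 0.75 [4.33 0.9 ]; 0.8 [5.   1.17]; 0.85 [5.66 1.48]; 0.9 [6.3  1.81]; 0.95 [6.92 2.18]; 1.0 [7.52 2.58]; 1.05 [8.1  3.01]; 1.1 [8.66 3.46];
```

Emit:
move_arm(targets=[0, 0.3, 0.03, 0, 0, 0.6, 0.06, 0, 0, 0.6, 0.06, 0, 0, 0.6, 0.06, 0])

```text
t: 14.67
tool_pos: [438.8, -60.4, 53.4]
eef_rot: [103.2, 89.9, 104.8]
ft_force: [-0.7, -2.1, 5.8]
finger_gap: 23.3
```

```bash
python3 - <<'E'
from h import *
lev()
E
```

```text
lever 0.488 r 144.6 F tang -2.2 rad 0.5 t 14.6667 gap 23.318446348455705
0.3 [-2.72 -0.01]; 0.35 [-2.   -0.06]; 0.4 [-1.28 -0.07]; 0.45 [-0.55 -0.04]; 0.5 [0.17 0.02]; 0.55 [0.88 0.11]; 0.6 [1.59 0.25]; 0.65 [2.3  0.42]; 0.7 [2.99 0.62]; 0.75 [3.67 0.86]; 0.8 [4.34 1.13]; 0.85 [5.   1.43]; 0.9 [5.64 1.77]; 0.95 [6.26 2.14]; 1.0 [6.86 2.53]; 1.05 [7.45 2.96]; 1.1 [8.01 3.42];
```

Emit:
move_arm(targets=[0, 0.3, 0.03, 0, 0, 0.6, 0.08, 0, 0, 0.6, 0.08, 0, 0, 0.6, 0.08, 0])

```text
t: 15.0
tool_pos: [439.3, -54.0, 53.4]
eef_rot: [101.6, 89.9, 103.1]
ft_force: [-0.5, 0.6, 5.6]
finger_gap: 23.0
```

```bash
python3 - <<'E'
from h import *
lev()
E
```

```text
lever 0.533 r 144.6 F tang 0.5 rad 0.5 t 15.0 gap 22.991800895146795
0.3 [-3.37 -0.09]; 0.35 [-2.64 -0.13]; 0.4 [-1.92 -0.14]; 0.45 [-1.2  -0.12]; 0.5 [-0.48 -0.06]; 0.55 [0.24 0.04]; 0.6 [0.95 0.17]; 0.65 [1.65 0.34]; 0.7 [2.34 0.54]; 0.75 [3.03 0.78]; 0.8 [3.7  1.05]; 0.85 [4.35 1.36]; 0.9 [4.99 1.69]; 0.95 [5.62 2.06]; 1.0 [6.22 2.46]; 1.05 [6.8  2.89]; 1.1 [7.36 3.35];
```

Emit:
move_arm(targets=[0, 0.24, 0.04, 0, 0, 0.95, 0.17, 0, 0, 1.65, 0.34, 0, 0, 2.34, 0.54, 0, 0, 3.03, 0.78, 0, 0, 3.7, 1.05, 0, 0, 4.35, 1.36, 0, 0, 4.35, 1.36, 0, 0, 4.35, 1.36, 0, 0, 4.35, 1.36, 0])

```text
t: 15.83
tool_pos: [451.1, -11.0, 53.3]
eef_rot: [-179.2, 89.9, -177.7]
ft_force: [-3.6, -3.7, 7.5]
finger_gap: 23.3
```

```bash
python3 - <<'E'
from h import *
lev()
t=read_camera("side");crop(t,240,180,390,280,"pics/s14.png",5)
E
```

```text
lever 0.842 r 144.8 F tang -4.8 rad 1.7 t 15.8333 gap 23.293393555986885
0.3 [-7.63 -1.37]; 0.35 [-6.91 -1.42]; 0.4 [-6.19 -1.43]; 0.45 [-5.46 -1.41]; 0.5 [-4.74 -1.34]; 0.55 [-4.03 -1.25]; 0.6 [-3.32 -1.12]; 0.65 [-2.61 -0.95]; 0.7 [-1.92 -0.75]; 0.75 [-1.24 -0.51]; 0.8 [-0.56 -0.24]; 0.85 [0.09 0.07]; 0.9 [0.73 0.4 ]; 0.95 [1.35 0.77]; 1.0 [1.96 1.17]; 1.05 [2.54 1.6 ]; 1.1 [3.1  2.06];
```

View pics/s14.png

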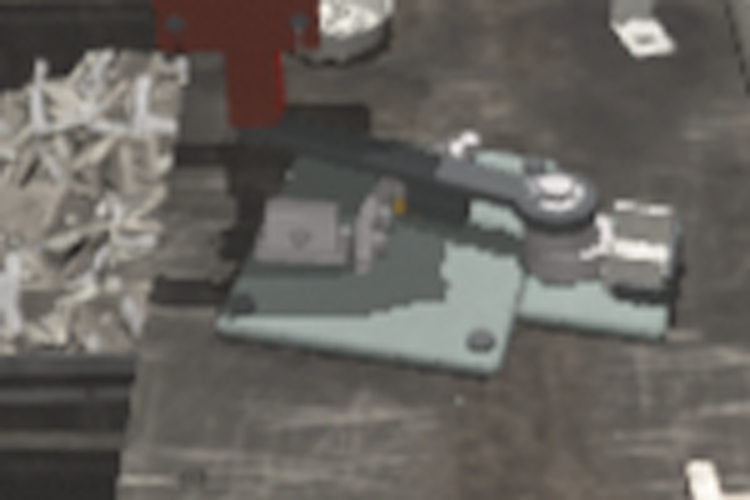

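Emit:
move_arm(targets=[0, 0.36, 0.2, 0, 0, 0.73, 0.4, 0, 0, 0.73, 0.4, 0, 0, 0.73, 0.4, 0])

```text
t: 16.22
tool_pos: [454.5, -3.8, 53.3]
eef_rot: [-176.5, 89.8, -175.0]
ft_force: [-4.2, -3.9, 8.9]
finger_gap: 23.5
```

```bash
python3 - <<'E'
from h import *
lev()
E
```

```text
lever 0.898 r 144.8 F tang -5.4 rad 1.9 t 16.2167 gap 23.541412789072556
0.3 [-8.34 -1.74]; 0.35 [-7.62 -1.78]; 0.4 [-6.9  -1.79]; 0.45 [-6.17 -1.77]; 0.5 [-5.45 -1.71]; 0.55 [-4.74 -1.61]; 0.6 [-4.03 -1.48]; 0.65 [-3.32 -1.31]; 0.7 [-2.63 -1.11]; 0.75 [-1.95 -0.87]; 0.8 [-1.28 -0.6 ]; 0.85 [-0.62 -0.3 ]; 0.9 [0.02 0.04]; 0.95 [0.64 0.41]; 1.0 [1.25 0.8 ]; 1.05 [1.83 1.23]; 1.1 [2.39 1.69];
```

Emit:
move_arm(targets=[0, 0.3, 0.18, 0, 0, 0.62, 0.37, 0, 0, 0.62, 0.37, 0, 0, 0.62, 0.37, 0])

```text
t: 16.55
tool_pos: [458.3, 3.0, 53.3]
eef_rot: [162.4, 89.8, 163.9]
ft_force: [-3.3, -2.3, 8.3]
finger_gap: 23.2
```

```bash
python3 - <<'E'
from h import *
lev()
E
```

```text
lever 0.951 r 144.9 F tang -3.7 rad 1.6 t 16.55 gap 23.18017563455095
0.3 [-9.01 -2.13]; 0.35 [-8.29 -2.18]; 0.4 [-7.57 -2.19]; 0.45 [-6.85 -2.16]; 0.5 [-6.13 -2.1 ]; 0.55 [-5.41 -2.01]; 0.6 [-4.7  -1.87]; 0.65 [-4.   -1.71]; 0.7 [-3.3 -1.5]; 0.75 [-2.62 -1.27]; 0.8 [-1.95 -1.  ]; 0.85 [-1.29 -0.69]; 0.9 [-0.65 -0.35]; 0.95 [-0.03  0.01]; 1.0 [0.57 0.41]; 1.05 [1.15 0.84]; 1.1 [1.71 1.3 ];
```

Emit:
move_arm(targets=[0, 0.3, 0.2, 0, 0, 0.6, 0.4, 0, 0, 0.6, 0.4, 0, 0, 0.6, 0.4, 0])

```text
t: 16.88
tool_pos: [462.5, 9.9, 53.4]
eef_rot: [122.5, 89.8, 124.1]
ft_force: [-2.1, -0.0, 7.0]
finger_gap: 23.4
```

```bash
python3 - <<'E'
from h import *
lev()
E
```

```text
lever 1.007 r 144.9 F tang -1.2 rad 1.7 t 16.8833 gap 23.4182239485256
0.3 [-9.68 -2.58]; 0.35 [-8.96 -2.62]; 0.4 [-8.24 -2.64]; 0.45 [-7.52 -2.61]; 0.5 [-6.8  -2.55]; 0.55 [-6.08 -2.45]; 0.6 [-5.37 -2.32]; 0.65 [-4.67 -2.15]; 0.7 [-3.97 -1.95]; 0.75 [-3.29 -1.71]; 0.8 [-2.62 -1.44]; 0.85 [-1.96 -1.13]; 0.9 [-1.32 -0.8 ]; 0.95 [-0.7  -0.43]; 1.0 [-0.1  -0.03]; 1.05 [0.48 0.4 ]; 1.1 [1.04 0.86];
```

Emit:
move_arm(targets=[0, 0.22, 0.18, 0, 0, 0.42, 0.36, 0, 0, 0.42, 0.36, 0, 0, 0.42, 0.36, 0, 0, 0.42, 0.36, 0])

```text
t: 17.3
tool_pos: [465.0, 13.5, 53.3]
eef_rot: [166.5, 89.8, 168.1]
ft_force: [-6.4, -1.8, 9.8]
finger_gap: 23.3
```

```bash
python3 - <<'E'
from h import *
lev()
t=read_camera("side");crop(t,280,130,400,250,"pics/s15.png",5)
t=read_camera("top");cv2.imwrite("pics/t15.png",t["img"][:,:,::-1])
E
```

```text
lever 1.037 r 144.9 F tang -5.2 rad 4.2 t 17.3 gap 23.26960561292563
0.3 [-10.04  -2.83]; 0.35 [-9.32 -2.88]; 0.4 [-8.6  -2.89]; 0.45 [-7.87 -2.87]; 0.5 [-7.15 -2.8 ]; 0.55 [-6.44 -2.71]; 0.6 [-5.73 -2.57]; 0.65 [-5.02 -2.41]; 0.7 [-4.33 -2.2 ]; 0.75 [-3.65 -1.97]; 0.8 [-2.98 -1.7 ]; 0.85 [-2.32 -1.39]; 0.9 [-1.68 -1.05]; 0.95 [-1.06 -0.69]; 1.0 [-0.45 -0.29]; 1.05 [0.13 0.14]; 1.1 [0.69 0.6 ];
```

View pics/s15.png

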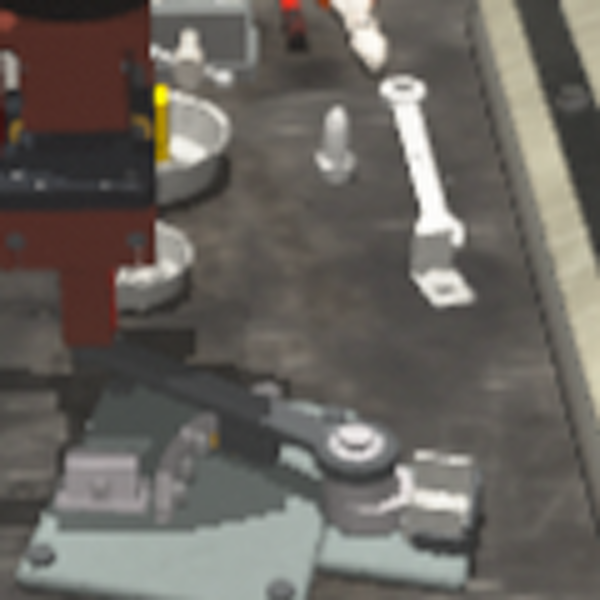

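View pics/t15.png

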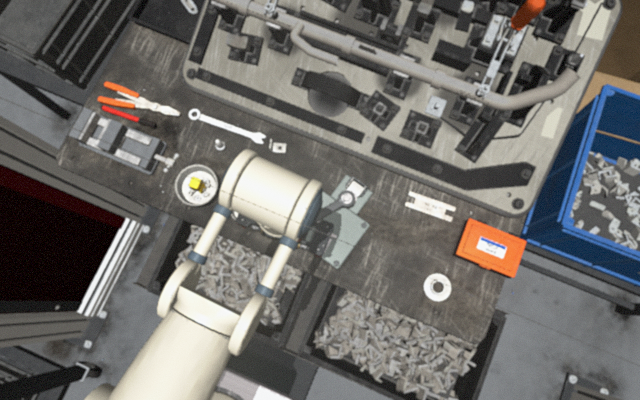

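Emit:
move_arm(targets=[0, 0.1, 0.1, 0, 0, 0.22, 0.2, 0, 0, 0.22, 0.2, 0, 0, 0.22, 0.2, 0, 0, 0.22, 0.2, 0, 0, 0.22, 0.2, 0, 0, 0.22, 0.2, 0, 0, 0.22, 0.2, 0])

```text
t: 18.07
tool_pos: [466.7, 15.8, 53.3]
eef_rot: [163.5, 89.7, 165.1]
ft_force: [-6.6, -1.8, 9.3]
finger_gap: 22.9
```

```bash
python3 - <<'E'
from h import *
lev()
t=read_camera("top");crop(t,160,150,270,230,"pics/t16.png",6)
t=read_camera("side");crop(t,240,110,400,230,"pics/s16.png",5)
lev()
E
```

```text
lever 1.057 r 144.9 F tang -5.4 rad 4.2 t 18.0667 gap 22.93603376552092
0.3 [-10.27  -3.01]; 0.35 [-9.55 -3.06]; 0.4 [-8.83 -3.07]; 0.45 [-8.1  -3.04]; 0.5 [-7.38 -2.98]; 0.55 [-6.67 -2.89]; 0.6 [-5.96 -2.75]; 0.65 [-5.25 -2.59]; 0.7 [-4.56 -2.38]; 0.75 [-3.88 -2.15]; 0.8 [-3.21 -1.88]; 0.85 [-2.55 -1.57]; 0.9 [-1.91 -1.23]; 0.95 [-1.29 -0.87]; 1.0 [-0.69 -0.47]; 1.05 [-0.1  -0.04]; 1.1 [0.46 0.42]; lever 1.057 r 144.9 F tang -5.2 rad 4.8 t 18.1667 gap 23.365667275687237
0.3 [-10.27  -3.01]; 0.35 [-9.55 -3.06]; 0.4 [-8.83 -3.07]; 0.45 [-8.1  -3.04]; 0.5 [-7.38 -2.98]; 0.55 [-6.67 -2.89]; 0.6 [-5.96 -2.75]; 0.65 [-5.25 -2.59]; 0.7 [-4.56 -2.38]; 0.75 [-3.88 -2.15]; 0.8 [-3.21 -1.87]; 0.85 [-2.55 -1.57]; 0.9 [-1.91 -1.23]; 0.95 [-1.29 -0.87]; 1.0 [-0.69 -0.47]; 1.05 [-0.1  -0.04]; 1.1 [0.46 0.42];
```

View pics/t16.png

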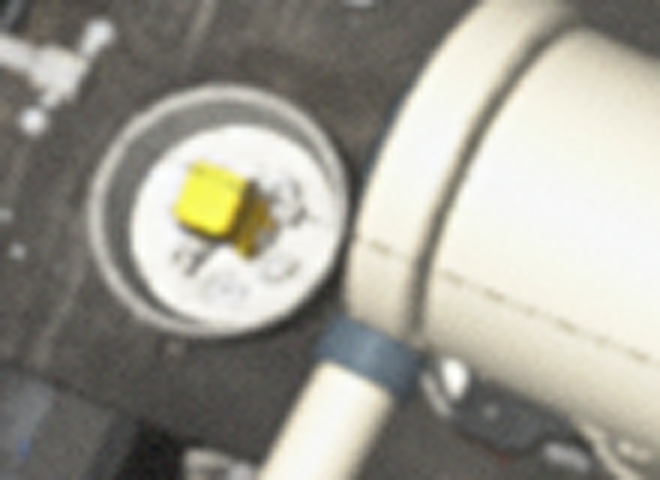

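View pics/s16.png

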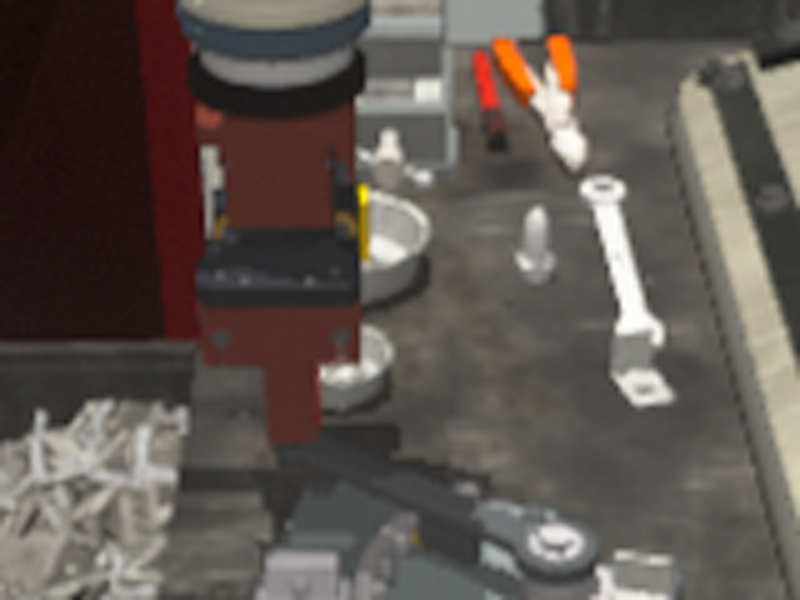

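```bash
python3 -c "
from rig import *
print(job_done())"
```

```text
the job is handed in; nothing more can be done
None
```

The clip is off its rail and in the dish, and the lever is held on the third click. I handed the job in at about 18 s with the grip still closed on the red sleeve.

- **Clip:** I pulled the yellow clip straight up past its catch and set it down in the larger dish. The last top picture shows it standing upright inside the rim, not touching the wall.
- **Lever position:** The last reading was 1.057 rad, worked out from the tool position about the hub. It was the same before and after the final pictures.
- **Lever force:** The pull at the grip was 5.2–5.4 N. The spring alone should give 5.4 N there, so the lever is clear of any tooth.
- **Third click:** I felt the first tooth at about 0.45 rad and the third at about 0.93–0.95 rad. That puts the third click's place at about 1.05–1.07 rad and the fourth tooth at about 1.17–1.19 rad, so the fourth was never reached.
- **Disagreements:** The force readings put the teeth 0.01–0.03 rad earlier than the images did, which is small against the 0.12 rad margin on either side. The two cameras differed by about 6 mm on the dish centre, but the clip still landed well inside it. The wrist reported a steady 9 N vertical load on the held grip, far below the limit.

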